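# Spring the green stock box open with the release dowel

### The arm

A 6-joint arm with a two-finger parallel gripper is mounted at the origin on the work surface. World frame = base frame: x ahead of the robot, y to its left, z up, the work surface at z = 0. Lengths are in m, angles in rad, forces in N, time in s.
With the tool pointing down it reaches from about 0.425 to 0.95 m from the base axis. Payload 3.5 kg.
Tool frame: the origin (TCP) lies midway between the tips of the shut fingers; the grasp point (between the pads) lies 19 mm behind it; z points along the fingers, x is the direction in which the jaws open and shut, and the axes are right-handed (so a half turn about z gives the same grasp; the last joint's range is limited). The gripper opens to 85 mm and grips with 20 to 120 N. Pads are 22 mm wide; open, the fingers measure 114 mm over their backs; the gripper's body (76 mm by 85 mm) begins 54 mm behind the grasp point. The pads swing forward as they close: fully open they stand 13 mm farther back than shut.
Start: joints at [-1.499, 0.286, 1.577, -0, 1.279, -0.15], TCP at [0.149, -0.658, 0.231] pointing down, gripper open.
Joint ranges: [-2.77, 2.77], [-0.9, 2.22], [0.21, 2.48], [-1.53, 4.67], [0.24, 2.81], [-2.84, 2.84]. Speed limits (rad/s): [2.79, 2.79, 3.14, 3.14, 3.14, 3.14].

### API

Orientations are given as a unit quaternion [x, y, z, w].
In Python, from plant import readout, optics, ctrl gives the robot as it stands. The module is installed in compiled form; this text tells all that it offers.
- The arm moves only by the shell command python3 -m crank 'ROWS' [OPENING] [FORCE]. ROWS is text: rows parted by semicolons, each of 6 numbers parted by spaces: the shift along the tool's x, y, z in mm, then the turn, a rotation vector about the tool's x, y, z in rad. In form: dx dy dz ax ay az; .... A call has 1 to 5 rows; each row shifts and turns the commanded pose from where the row before left it, along the tool's axes as they then stand; what a row does not reach is not made up. A row lasts 1/8 s, in which the tool goes at most 62.5 mm and 10.7 degrees, less where a joint would pass 70% of its speed; a pose out of reach is approached as far as the arm can. A call is refused whole if a number of a shift passes 62.5 or a number of a turn 0.188, either way. A call with a gripper value outside its range is refused whole. OPENING is the opening, from -1 (shut) to 1 (fully open), set as the call begins (- or left out, the last holds). The fingers move at their own pace and stop on an object; FORCE is the grip in N (left out, the last holds). Time passes only in rows, so rows that do not move let the fingers close. It gives the time, the measured TCP pose, the force and the opening at its end, in the units of the state.
- readout.get_state(): the state, without advancing time (a new reading comes with each control period).
- optics.read_camera(name): name is "scene" or "side" or "wrist"; returns the picture (420x560x3 uint8, red, green, blue); there is no depth.
- optics.calibration(name): a dict with "mtx" (3x3 intrinsics, pixels), "rvec" (rotation vector, rad) and "tvec" (3), from world to camera coordinates, as OpenCV has them; the wrist camera has in their place "tool_from_camera" (4x4, takes a point from camera to tool coordinates, whose origin is the TCP and whose axes are the tool frame's). Camera axes: x right, y down, z forward; pixel columns grow to the right and rows downward; lengths in m; the calibration is good to about 2 mm. A picture is of the moment at which its call begins: read the wrist's pose just before it. calibration takes no time and is no camera call.
- ctrl.sign_off(): hands the job in, once; it reports no verdict.
Trained networks look in the newest picture that a camera, given by its name, has taken for a name from the list of things; names that differ only in an ending like _2 or _b are one class to them, and where a whole thing is asked for, a point or a joint stands for the part that bears it (a point fixed in the world has none). Each returns a list of dicts, best first, with "p" (0 to 1); they miss things now and then, are a little off and sometimes report something else, mostly with a low value. They report only what shows in the picture. A call takes as long as a camera call. They do not tell look-alikes from the thing itself.
- optics.recognise(camera, thing): "xy" ([column, row] as shares, 0 to 1, of the picture: columns of its width, rows of its height, amid what is visible of it).
The state is a dict: "time": time; "qpos": joint angles; "dq": joint speeds; "joint_efforts": joint torques, N m; "eef_pos": TCP position; "tcp_rot": TCP orientation; "contact_force": force on the tool from outside, world axes, zero at the start; "wrist_torque": the same for the moment, N m; "opening": opening from 0.0 (shut) to 1.0 (fully open).
Only numpy, scipy, OpenCV 4.12 (cv2) and the standard library are available. Lean on these libraries where they do the work, as an engineer would, in place of code of your own. Each camera call takes 0.05 s, during which the arm holds its last target.

### The job

Take the red-handled wooden dowel from its stand and push it straight down through the hole in the top of the green stock box, pressing the spring catch inside until that box's drawer springs fully open. Then pull the dowel out and hang it back in its stand, upright with its collar resting on the stand; the blue box's drawer must stay shut.

Things in the scene. Friction and masses are not known exactly. Their poses are not given: they have to be found in the camera images.
- dowel: Wooden release dowel, hanging upright in the stand. Origin: centre of its lower tip; z up along its axis. From the tip up: pale shaft 12 mm in diameter, 60 mm long; brown collar 50 mm in diameter, 6 mm thick (60 to 66 mm above the tip); round red handle 26 mm in diameter (66 to 118 mm above the tip), grip it about 95 mm above the tip. About 60 g. At home its tip is 20 mm above the bench.
- stand: Dark wooden stand fixed to the bench, 90 by 90 mm, 80 mm high: a 10 mm top board on four thin legs, with a vertical through hole 32 mm in diameter at its centre, over a 6 mm base. Origin on the bench straight below the hole's centre, z up. The dowel hangs here with its collar flat on the board, its tip 20 mm above the origin.
- green_hole (a point): Centre of the mouth of the 28 mm round hole in the top of the GREEN steel stock box (fixed; 200 long, 120 wide, 100 mm high), level with its flat top, on its midline 35 mm from the end nearest the robot; z up, x towards its drawer end. 20 mm below the mouth is the spring catch's 40 mm brass pad; the drawer is let go once the dowel's tip is 35 mm below the mouth. The collar stops it at 60 mm.
- green_drawer (a joint): Opening of the green box's drawer in m: 0 shut and latched, 0.06 fully out. Its front bears a small brass stud. A spring throws it out at the end away from the robot, within half a second, once the catch is pressed (about 5 N to let go, 10 N with the collar on the box top). The catch springs back up when the dowel is withdrawn and the drawer stays out.
- blue_drawer (a joint): Opening of the drawer of the BLUE stock box, in m: 0 shut, 0.06 fully out. The box is the same as the green one but blue, with a hole and catch of its own, and stands beside it, on either side. Its drawer must stay shut.
There are look-alikes about, which are no part of the job. There is more than one size of the part that bears blue_drawer; the job needs the smaller.

How it is judged:
On the way:
1. with the dowel's tip down in the green box's hole, the green drawer springs open (horizontal distance between dowel and green_hole below 0.018 m and z of dowel in the frame of green_hole below -0.015 m and value of joint green_drawer above 0.03 m), for 0.05 s.
At the end, for the whole second after the job is handed in: The green drawer is out by more than 50 mm, the blue drawer is shut (under 10 mm), and the dowel hangs at rest in the stand: its tip within 16 mm of the stand's centre sideways and 15 to 26 mm above the stand's origin, within 10 degrees of upright (value of joint green_drawer above 0.05 m and value of joint blue_drawer below 0.01 m and horizontal distance between dowel and stand below 0.016 m and z of dowel in the frame of stand between 0.015 and 0.026 m and angle between dowel's own z axis and vertical below 0.17 rad and linear speed of dowel below 0.02 m/s); the robot touches nothing.
It fails at once if the blue box's drawer is sprung open (value of joint blue_drawer above 0.015 m).
It also fails if it takes over 48 s, if anything falls off the work surface, if the arm or the gripper's body presses on something with over 40 N, if the wrist force passes 120 N, or if a joint passes its speed limit or range.

## Working session

There is one attempt and no reset: what is moved stays moved. The work goes in short steps, Python scripts to look and compute and a shell command to move; the robot and the scene stay as the last step left them, time stands still between calls to the robot, and variables do not carry over. Pictures are saved under pics/ and viewed, and the job is handed in when it is done.

```bash
mkdir -p pics; python3 - <<'E'
from plant import readout, optics
import cv2
s=readout.get_state();print(s)
for c in ("scene","side","wrist"):
    im=optics.read_camera(c); cv2.imwrite(f"pics/{c}0.png",im[:,:,::-1])
    for t in ("dowel","stand","green_drawer","blue_drawer","green_hole"):
        try: print(c,t,[(round(d['p'],2),round(d['xy'][0]*560),round(d['xy'][1]*420)) for d in optics.recognise(c,t)])
        except Exception as e: print(c,t,e)
    print(optics.calibration(c))
print(readout.get_state()['time'])
E
```

```text
{'time': 0.0, 'qpos': array([-1.49899499e+00,  2.87181492e-01,  1.57820414e+00,  2.24877274e-05,
        1.27862055e+00, -1.49981922e-01]), 'dq': array([ 0.00054   , -0.00086635,  0.00145961, -0.00054709,  0.00110192,
        0.00025775]), 'joint_efforts': array([-1.78183545e-03, -4.05984700e+01, -2.92629862e+01, -2.15414011e-04,
        5.82263965e-03,  6.23262167e-06]), 'eef_pos': array([ 0.14847668, -0.65777774,  0.22992195]), 'tcp_rot': array([ 0.78101262, -0.62451407, -0.00081141, -0.00089331]), 'contact_force': array([-0.46506291,  0.10099093,  0.5730504 ]), 'wrist_torque': array([ 0.00333586, -0.00735355, -0.02574705]), 'opening': 0.9999396046006265}
scene dowel [(0.86, 149, 245)]
scene stand [(0.79, 158, 264)]
scene green_drawer [(0.64, 417, 239)]
scene blue_drawer [(0.89, 325, 173), (0.59, 332, 270)]
scene green_hole [(0.96, 398, 217)]
{'mtx': array([[398.81884058,   0.        , 271.95114286],
       [  0.        , 398.81884058, 208.18237625],
       [  0.        ,   0.        ,   1.        ]]), 'rvec': array([ 2.01801541,  1.11517571, -0.55178298]), 'tvec': array([-0.235496
[... 361 characters left out ...]
.74290853,  0.96686333]), 'tvec': array([0.37323605, 0.23500626, 0.83086079])}
wrist dowel []
wrist stand []
wrist green_drawer []
wrist blue_drawer []
wrist green_hole []
{'mtx': array([[378.39872952,   0.        , 277.4160034 ],
       [  0.        , 378.39872952, 212.43874555],
       [  0.        ,   0.        ,   1.        ]]), 'tool_from_camera': array([[ 9.99999130e-01,  1.27447284e-03,  3.39680816e-04,
        -5.66817735e-04],
       [-1.31555891e-03,  9.45282233e-01,  3.26251083e-01,
        -8.52799820e-02],
       [ 9.47039029e-05, -3.26251246e-01,  9.45283088e-01,
        -1.42295402e-01],
       [ 0.00000000e+00,  0.00000000e+00,  0.00000000e+00,
         1.00000000e+00]])}
0.9
```

View pics/scene0.png

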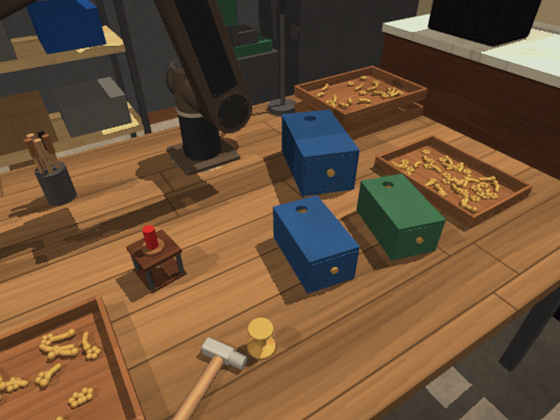

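View pics/side0.png

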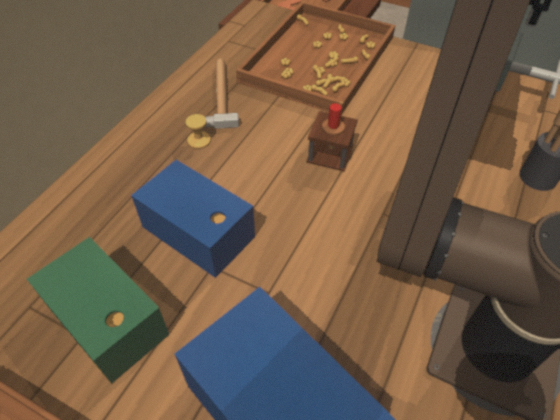

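View pics/wrist0.png

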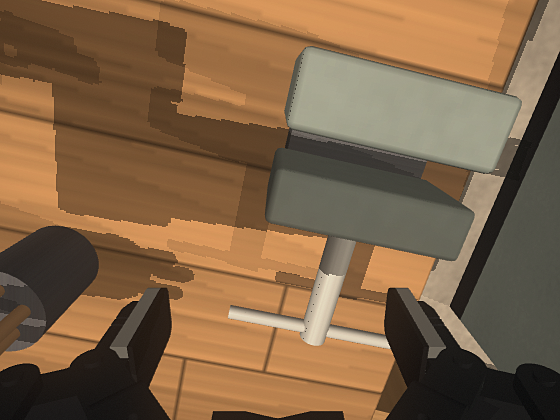

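The scene view shows a green box at (400,215). There are two blue boxes, a small one at (315,242) beside the green one and a larger one at (318,150). The red-handled dowel is in its stand at (150,240). I'll enlarge the hole and dowel and measure both.

```bash
python3 - <<'E'
import cv2,numpy as np
a=cv2.imread("pics/scene0.png");b=cv2.imread("pics/side0.png")
def crop(im,x,y,w,h): return cv2.resize(im[y:y+h,x:x+w],(400,300),interpolation=cv2.INTER_CUBIC)
# 80x60 ->x5
o=np.vstack([np.hstack([crop(a,110,215,80,60),crop(a,350,160,80,60)]),np.hstack([crop(b,295,90,80,60),crop(b,75,290,80,60)])])
cv2.imwrite("pics/crop1.png",o)
for n,im in(("scene",a),("side",b)):
    B,G,R=[im[:,:,i].astype(int) for i in range(3)]
    m=((R>120)&(G<50)&(B<50)).astype(np.uint8)
    k,l,st,c=cv2.connectedComponentsWithStats(m)
    print(n,[(st[i].tolist(),c[i].round(1).tolist()) for i in range(1,k) if st[i][4]>30])
E
```

```text
scene [([143, 226, 12, 23, 120], [147.6, 234.0])]
side [([329, 110, 12, 18, 120], [333.1, 118.3])]
```

View pics/crop1.png

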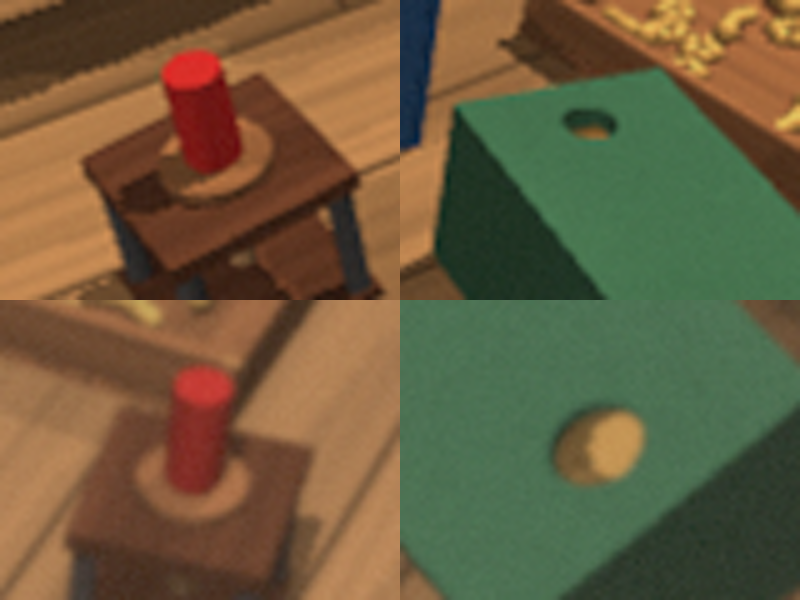

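```bash
cat > h.py <<'E'
import cv2,numpy as np
from plant import readout,optics
from scipy.spatial.transform import Rotation as Ro
def ray(c,uv,st=None):
    K=optics.calibration(c); p=cv2.undistortPoints(np.array([[uv]],float),K['mtx'],None)[0,0]; d=np.array([p[0],p[1],1.])
    if c=='wrist':
        s=st or readout.get_state();T=K['tool_from_camera'];R=Ro.from_quat(s['tcp_rot']).as_matrix()
        return R@T[:3,3]+s['eef_pos'],R@T[:3,:3]@d
    R=cv2.Rodrigues(K['rvec'])[0];return -R.T@K['tvec'],R.T@d
def atz(c,uv,z,st=None):
    o,d=ray(c,uv,st);return o+d*(z-o[2])/d[2]
def tri(*r):
    A=0;b=0
    for o,d in r:
        d=d/np.linalg.norm(d);P=np.eye(3)-np.outer(d,d);A=A+P;b=b+P@o
    return np.linalg.solve(A,b)
E
python3 - <<'E'
from h import *
np.set_printoptions(precision=4,suppress=True)
for n,a,b,z in(("handletop",(148.6,229),(335.6,108),.138),("collar",(153,247),(333.4,126.4),.086),("hole",(388,184.8),(115,319.4),.1)):
    print(n,tri(ray('scene',a),ray('side',b)),atz('scene',a,z),atz('side',b,z))
print('green top left edge', atz('scene',(361.5,181),.1),atz('scene',(402.5,174),.1))
print('bluehole',tri(ray('scene',(302,210)),ray('side',(218,218))))
E
```

```text
handletop [ 0.439  -0.3051  0.1325] [ 0.4463 -0.3059  0.138 ] [ 0.4366 -0.2994  0.138 ]
collar [ 0.4396 -0.3065  0.0802] [ 0.4468 -0.3071  0.086 ] [ 0.4372 -0.301   0.086 ]
hole [0.561  0.2834 0.095 ] [0.5665 0.2791 0.1   ] [0.5569 0.2836 0.1   ]
green top left edge [0.5167 0.2335 0.1   ] [0.5511 0.3472 0.1   ]
bluehole [0.5241 0.0367 0.0939]
```

```bash
cat >> h.py <<'E'
np.set_printoptions(precision=4,suppress=True)
def to(p):
    s=readout.get_state();R=Ro.from_quat(s['tcp_rot']);print('tcp',s['eef_pos'],'t',s['time'],'tool delta mm',R.inv().apply(np.array(p)-s['eef_pos'])*1000,'Rz',R.as_matrix()[:,2],'x',R.as_matrix()[:,0],'F',s['contact_force'])
E
python3 -c "
from h import *
to((.441,-.304,.23))"
```

```text
tcp [ 0.1485 -0.6585  0.2313] t 0.9 tool delta mm [-281.4278 -363.2807    1.3151] Rz [ 0. -0. -1.] x [ 0.22   -0.9755  0.    ] F [-0.3604 -1.0151  0.1519]
```

```bash
python3 -m crank '-28 -36 0 0 0 0;-28 -36 0 0 0 0;-28 -36 0 0 0 0;-28 -36 0 0 0 0;-28 -36 0 0 0 0' 1 && python3 -m crank '-28 -36 0 0 0 0;-28 -36 0 0 0 0;-28 -36 0 0 0 0;-28 -36 0 0 0 0;-28 -36 0 0 0 0' && python3 -m crank '0 0 0 0 0 0;0 0 0 0 0 0' && python3 - <<'E'
from h import *
to((.441,-.304,.23))
im=optics.read_camera('wrist');cv2.imwrite('pics/w1.png',im[:,:,::-1])
E
```

```text
time: 1.52
eef_pos: [0.2941, -0.4811, 0.2315]
tcp_rot: [0.781, -0.625, 0.0, 0.0]
contact_force: [0.2, -1.0, 0.5]
opening: 0.998
time: 2.15
eef_pos: [0.4389, -0.3049, 0.2316]
tcp_rot: [0.781, -0.625, 0.0, 0.0]
contact_force: [0.9, -0.4, 0.7]
opening: 0.996
time: 2.4
eef_pos: [0.4379, -0.3064, 0.2314]
tcp_rot: [0.781, -0.624, 0.0, 0.0]
contact_force: [0.2, -0.3, -0.2]
opening: 1.0
tcp [ 0.4379 -0.3064  0.2314] t 2.4 tool delta mm [-1.6695 -3.5163  1.434 ] Rz [-0.0002 -0.0006 -1.    ] x [ 0.2204 -0.9754  0.0005] F [ 0.2413 -0.2894 -0.1774]
```

View pics/w1.png

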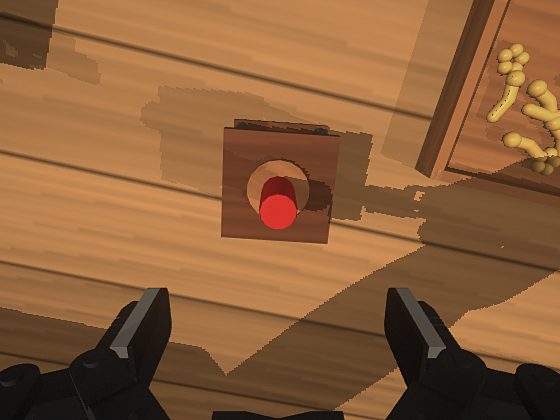

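The wrist view shows the handle's top face at (278,212) and the collar centred near (277,188). The board spans columns 222-340.

```bash
python3 - <<'E'
from h import *
im=cv2.imread('pics/w1.png');c=cv2.resize(im[110:260,205:355],(600,600),interpolation=cv2.INTER_CUBIC);cv2.imwrite('pics/w1c.png',c)
a=atz('wrist',(278,212),.138);b=atz('wrist',(277.5,188),.086)
print(a,b)
to((a[0],a[1],.096))
for uv in((222,127),(340,137),(328,243),(222,236)):print(atz('wrist',uv,.08))
E
```

```text
[ 0.4418 -0.3058  0.138 ] [ 0.4437 -0.3051  0.086 ]
tcp [ 0.4377 -0.3068  0.2314] t 2.45 tool delta mm [ -0.1167  -4.2532 135.3928] Rz [-0.0002 -0.0005 -1.    ] x [ 0.2193 -0.9757  0.0004] F [-0.0582  0.2573  0.5437]
[ 0.4797 -0.2536  0.08  ]
[ 0.4922 -0.3433  0.08  ]
[ 0.4046 -0.3577  0.08  ]
[ 0.3912 -0.2692  0.08  ]
```

View pics/w1c.png

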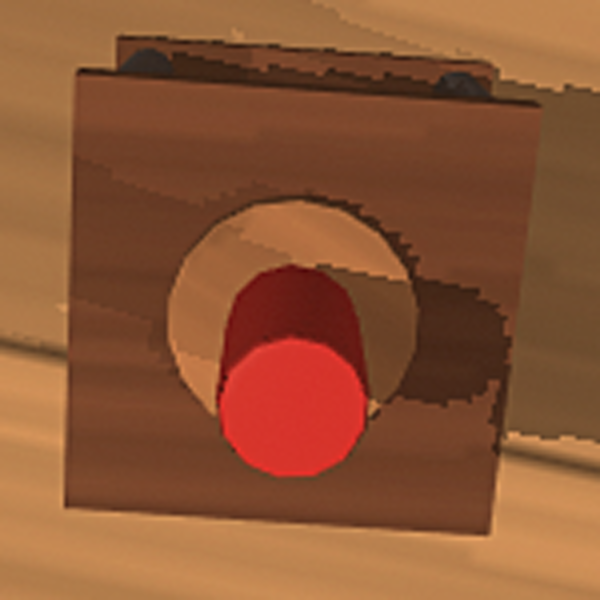

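The handle top and the stand centre agree at (0.442,-0.306), so I'll descend and grip.

```bash
python3 -m crank '0 -4 27 0 0 0;0 0 27 0 0 0;0 0 27 0 0 0;0 0 27 0 0 0;0 0 15 0 0 0' && python3 -m crank '0 0 11 0 0 0;0 0 0 0 0 0' && python3 -m crank '0 0 0 0 0 0;0 0 0 0 0 0;0 0 0 0 0 0;0 0 0 0 0 0;0 0 0 0 0 0' -1 80 && python3 - <<'E'
from h import *
to((.4418,-.3058,.096))
im=optics.read_camera('wrist');cv2.imwrite('pics/w2.png',im[:,:,::-1])
E
```

```text
time: 3.08
eef_pos: [0.4407, -0.3058, 0.1067]
tcp_rot: [0.78, -0.625, -0.001, -0.0]
contact_force: [-0.8, -0.8, 0.8]
opening: 1.001
time: 3.32
eef_pos: [0.4417, -0.3054, 0.0969]
tcp_rot: [0.781, -0.625, -0.0, -0.0]
contact_force: [-0.4, 0.2, -0.4]
opening: 0.993
time: 3.95
eef_pos: [0.4425, -0.3056, 0.0981]
tcp_rot: [0.781, -0.625, 0.001, 0.0]
contact_force: [1.3, -0.2, 3.7]
opening: 0.289
tcp [ 0.4425 -0.3056  0.0981] t 3.95 tool delta mm [0.0437 0.6912 2.087 ] Rz [ 0.0011 -0.0009 -1.    ] x [ 0.2199 -0.9755  0.0012] F [ 1.3034 -0.1562  3.7304]
```

View pics/w2.png

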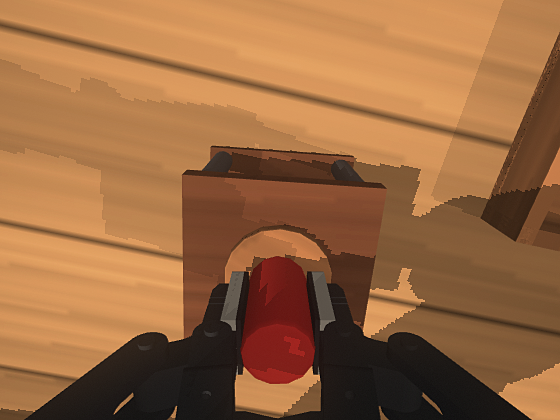

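```bash
python3 -m crank '0 0 -15 0 0 0;0 0 -30 0 0 0;0 0 -40 0 0 0;0 0 -40 0 0 0;0 0 -25 0 0 0' && python3 -m crank '0 0 0 0 0 0;0 0 0 0 0 0' && python3 - <<'E'
from h import *
to((.564,.281,.25))
for z in(.1,.13,.16):
  print(z,[atz('scene',uv,z)[:2] for uv in((283,114),(328,111),(357,153),(297,155))])
print([atz('scene',uv,0)[:2] for uv in((300,192),(353,188))])
for c in('scene','side','wrist'):
  im=optics.read_camera(c);cv2.imwrite(f'pics/{c}3.png',im[:,:,::-1])
im=[cv2.resize(cv2.imread(f'pics/{c}3.png'),(400,300)) for c in('scene','side')]
cv2.imwrite('pics/b3.png',np.hstack(im))
E
```

```text
time: 4.62
eef_pos: [0.4423, -0.3055, 0.2504]
tcp_rot: [0.781, -0.624, 0.002, 0.0]
contact_force: [-0.5, 0.3, -0.2]
opening: 0.284
time: 4.88
eef_pos: [0.4414, -0.3046, 0.2459]
tcp_rot: [0.781, -0.624, -0.001, -0.0]
contact_force: [-0.7, -0.4, -0.8]
opening: 0.286
tcp [ 0.4414 -0.3046  0.2459] t 4.875 tool delta mm [-544.3083 -248.4269   -3.2912] Rz [-0.0016  0.0016 -1.    ] x [ 0.22   -0.9755 -0.002 ] F [-0.7088 -0.4457 -0.8149]
0.1 [array([0.0706, 0.2791]), array([0.1359, 0.4213]), array([0.4027, 0.3181]), array([0.3175, 0.1665])]
0.13 [array([0.1236, 0.2445]), array([0.1856, 0.3795]), array([0.439 , 0.2815]), array([0.3581, 0.1375])]
0.16 [array([0.1765, 0.2098]), array([0.2354, 0.3378]), array([0.4754, 0.2449]), array([0.3987, 0.1085])]
[array([0.3597, 0.1514]), array([0.4286, 0.2956])]
```

View pics/b3.png

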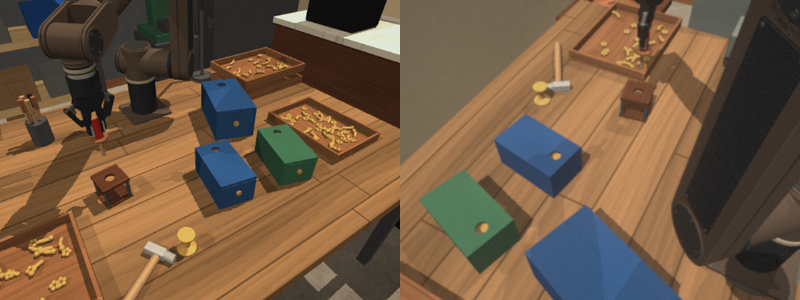

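View pics/wrist3.png

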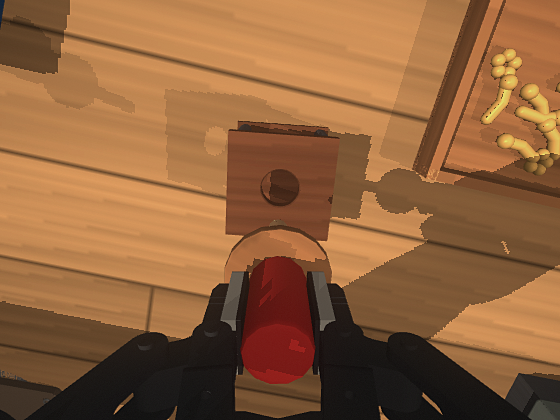

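```bash
python3 -c "
from h import *
print(atz('wrist',(280,187.5),.08))"
python3 -m crank '-20 -9 0 0 0 0;-39 -18 0 0 0 0;-39 -18 0 0 0 0;-39 -18 0 0 0 0;-39 -18 0 0 0 0' && python3 -m crank '-39 -18 0 0 0 0;-39 -18 0 0 0 0;-39 -18 0 0 0 0;-39 -18 0 0 0 0;-39 -18 0 0 0 0' && python3 -m crank '-39 -18 0 0 0 0;-39 -18 0 0 0 0;-39 -18 0 0 0 0;-20 -9 0 0 0 0;0 0 0 0 0 0' && python3 -m crank '0 0 0 0 0 0' && python3 - <<'E'
from h import *
to((.564,.281,.25))
im=optics.read_camera('wrist');cv2.imwrite('pics/w4.png',im[:,:,::-1])
print(optics.recognise('wrist','green_hole'))
E
```

```text
[ 0.4425 -0.3055  0.08  ]
time: 5.65
eef_pos: [0.4821, -0.1131, 0.2468]
tcp_rot: [0.781, -0.624, -0.001, -0.0]
contact_force: [-0.3, 0.1, -0.4]
opening: 0.285
time: 6.28
eef_pos: [0.5264, 0.0969, 0.2468]
tcp_rot: [0.781, -0.624, -0.0, 0.0]
contact_force: [0.2, -0.9, -0.0]
opening: 0.283
time: 6.9
eef_pos: [0.5578, 0.2431, 0.2467]
tcp_rot: [0.782, -0.623, -0.0, 0.001]
contact_force: [-0.1, -0.0, -0.6]
opening: 0.285
time: 7.02
eef_pos: [0.5581, 0.2411, 0.2471]
tcp_rot: [0.781, -0.625, -0.0, 0.001]
contact_force: [1.0, -0.3, -0.1]
opening: 0.287
tcp [0.5581 0.2411 0.2471] t 7.025 tool delta mm [-37.6843 -14.4774  -2.977 ] Rz [-0.0008 -0.0008 -1.    ] x [ 0.2196 -0.9756  0.0006] F [ 1.0388 -0.3485 -0.103 ]
[{'xy': [0.4734, 0.2386], 'p': 0.88}]
```

View pics/w4.png

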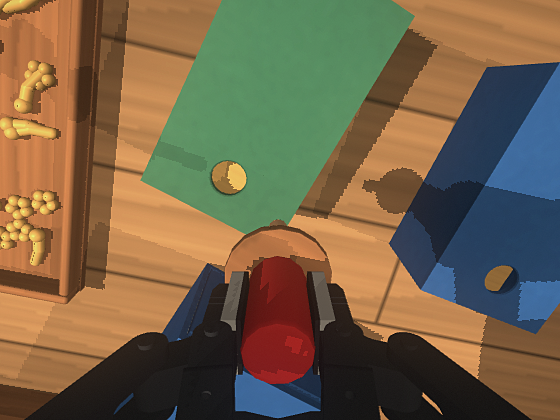

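The wrist view shows the mouth of the green box's hole at (229,177), with the small blue box's hole well away at (501,278).

```bash
python3 - <<'E'
from h import *
p=atz('wrist',(229,177),.1);print(p);to((p[0],p[1],.2))
E
```

```text
[0.5643 0.2813 0.1   ]
tcp [0.5584 0.2406 0.2473] t 7.125 tool delta mm [-38.4401 -14.6515  47.294 ] Rz [-0.0002 -0.0004 -1.    ] x [ 0.2186 -0.9758  0.0003] F [-0.1889 -0.3459 -0.348 ]
```

```bash
python3 -m crank '-19 -7 0 0 0 0;-19 -8 10 0 0 0;0 0 20 0 0 0;0 0 15 0 0 0;0 0 0 0 0 0' && python3 -m crank '0 0 0 0 0 0;0 0 0 0 0 0' && python3 - <<'E'
from h import *
to((.5643,.2813,.142))
for c in('scene','side','wrist'):
  im=optics.read_camera(c);cv2.imwrite(f'pics/{c}5.png',im[:,:,::-1])
a=cv2.imread('pics/scene5.png');b=cv2.imread('pics/side5.png')
cv2.imwrite('pics/b5.png',np.hstack([cv2.resize(a[125:225,340:440],(400,400)),cv2.resize(b[235:335,70:170],(400,400))]))
E
```

```text
time: 7.75
eef_pos: [0.5632, 0.2815, 0.199]
tcp_rot: [0.781, -0.625, -0.002, 0.002]
contact_force: [-0.1, -0.0, -0.6]
opening: 0.283
time: 8.0
eef_pos: [0.5654, 0.2821, 0.2034]
tcp_rot: [0.781, -0.625, 0.001, -0.001]
contact_force: [0.7, -0.5, -0.0]
opening: 0.286
tcp [0.5654 0.2821 0.2034] t 8.0 tool delta mm [ 0.5109  1.3198 61.3867] Rz [ 0.0017  0.0005 -1.    ] x [ 0.2196 -0.9756 -0.0001] F [ 0.6664 -0.4746 -0.034 ]
```

View pics/b5.png

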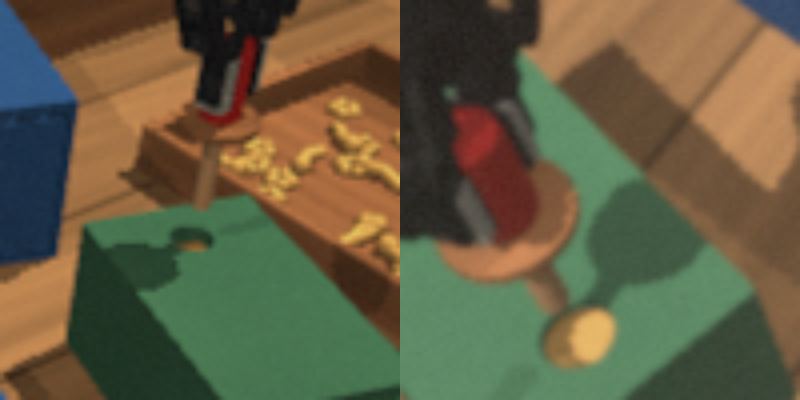

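View pics/wrist5.png

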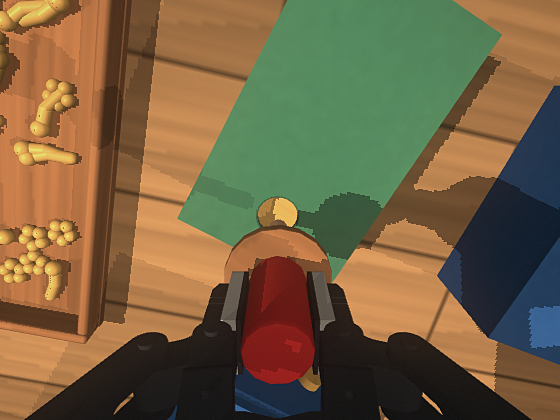

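```bash
python3 - <<'E'
from h import *
print('tip',tri(ray('scene',(390.8,177)),ray('side',(110,312))),'hole w',atz('wrist',(277.5,213),.1),'hole tri before .561 .2834 .095')
s=readout.get_state();print(s['eef_pos'])
E
```

```text
tip [0.5627 0.2844 0.1199] hole w [0.5653 0.2826 0.1   ] hole tri before .561 .2834 .095
[0.5651 0.2821 0.2032]
```

The tip and the hole agree to about 2 mm, so I'll press down.

```bash
python3 -m crank '0 0 10 0 0 0;0 0 10 0 0 0;0 0 10 0 0 0;0 0 8 0 0 0;0 0 0 0 0 0' && python3 -m crank '0 0 8 0 0 0;0 0 8 0 0 0;0 0 8 0 0 0;0 0 8 0 0 0;0 0 0 0 0 0' && python3 -m crank '0 0 4 0 0 0;0 0 0 0 0 0;0 0 0 0 0 0;0 0 0 0 0 0;0 0 0 0 0 0' && python3 - <<'E'
from h import *
to((.5643,.2813,.2))
for c in('scene','side'):
  im=optics.read_camera(c);cv2.imwrite(f'pics/{c}6.png',im[:,:,::-1])
cv2.imwrite('pics/b6.png',np.hstack([cv2.resize(cv2.imread(f'pics/{c}6.png'),(400,300)) for c in('scene','side')]))
E
```

```text
time: 8.78
eef_pos: [0.5642, 0.282, 0.163]
tcp_rot: [0.781, -0.625, -0.001, 0.001]
contact_force: [0.3, -0.3, -0.9]
opening: 0.283
time: 9.4
eef_pos: [0.5655, 0.2825, 0.1326]
tcp_rot: [0.781, -0.625, 0.0, -0.001]
contact_force: [0.4, 0.1, 6.1]
opening: 0.285
time: 10.02
eef_pos: [0.5656, 0.2825, 0.1296]
tcp_rot: [0.781, -0.624, 0.001, -0.001]
contact_force: [-0.5, 0.2, 5.8]
opening: 0.283
tcp [0.5656 0.2825 0.1296] t 10.025 tool delta mm [  0.8628   1.3649 -70.3634] Rz [ 0.0022  0.0008 -1.    ] x [ 0.2201 -0.9755 -0.0003] F [-0.5253  0.2439  5.765 ]
```

View pics/b6.png

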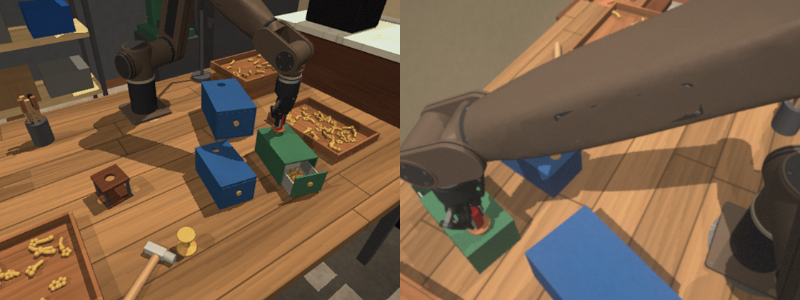

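The green drawer is out and the blue one is shut. I'll withdraw straight up and carry the dowel back.

```bash
python3 -m crank '0 0 -15 0 0 0;0 0 -30 0 0 0;0 0 -35 0 0 0;0 0 -30 0 0 0;0 0 -10 0 0 0' && python3 -m crank '0 0 0 0 0 0' && python3 -c "
from h import *
to((.4425,-.3056,.25))"
```

```text
time: 10.75
eef_pos: [0.5651, 0.2822, 0.2503]
tcp_rot: [0.781, -0.624, 0.001, -0.001]
contact_force: [0.7, -0.6, -1.0]
opening: 0.286
time: 10.88
eef_pos: [0.5645, 0.282, 0.2481]
tcp_rot: [0.781, -0.624, -0.0, 0.0]
contact_force: [-0.1, 0.1, -1.0]
opening: 0.285
tcp [0.5645 0.282  0.2481] t 10.875 tool delta mm [546.4107 248.2876  -1.7197] Rz [-0.0006 -0.0003 -1.    ] x [ 0.22   -0.9755  0.0001] F [-0.0657  0.1337 -1.0023]
```

```bash
python3 -m crank '20 9 0 0 0 0;39 18 0 0 0 0;39 18 0 0 0 0;39 18 0 0 0 0;39 18 0 0 0 0' && python3 -m crank '39 18 0 0 0 0;39 18 0 0 0 0;39 18 0 0 0 0;39 18 0 0 0 0;39 18 0 0 0 0' && python3 -m crank '39 18 0 0 0 0;39 18 0 0 0 0;39 18 0 0 0 0;39 17 0 0 0 0;20 5 0 0 0 0' && python3 -m crank '0 0 0 0 0 0;0 0 0 0 0 0' && python3 - <<'E'
from h import *
to((.4425,-.3056,.098))
im=optics.read_camera('wrist');cv2.imwrite('pics/w7.png',im[:,:,::-1])
print(atz('wrist',(280,187.5),.08))
E
```

```text
time: 11.5
eef_pos: [0.5226, 0.0904, 0.2463]
tcp_rot: [0.781, -0.625, -0.001, 0.001]
contact_force: [0.2, 0.4, -0.2]
opening: 0.284
time: 12.12
eef_pos: [0.4775, -0.119, 0.2464]
tcp_rot: [0.781, -0.625, -0.002, 0.001]
contact_force: [0.6, 0.1, 0.4]
opening: 0.286
time: 12.75
eef_pos: [0.4421, -0.3074, 0.2466]
tcp_rot: [0.78, -0.626, -0.002, -0.0]
contact_force: [0.6, -0.4, -0.7]
opening: 0.288
time: 13.0
eef_pos: [0.444, -0.3046, 0.2477]
tcp_rot: [0.781, -0.624, -0.001, -0.0]
contact_force: [0.7, 0.3, -0.5]
opening: 0.287
tcp [ 0.444  -0.3046  0.2477] t 13.0 tool delta mm [  0.8582   1.6463 149.6907] Rz [-0.0008  0.0015 -1.    ] x [ 0.2206 -0.9754 -0.0017] F [ 0.6894  0.2774 -0.5306]
[ 0.4451 -0.3058  0.08  ]
```

View pics/w7.png

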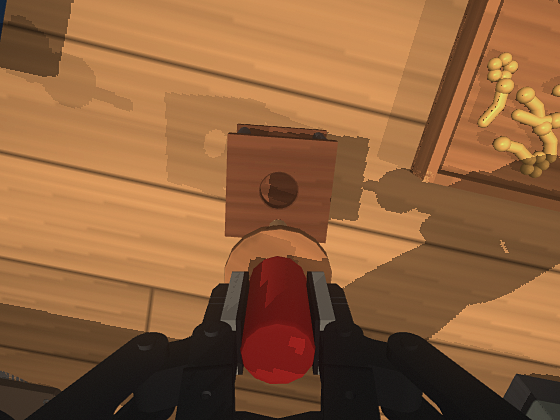

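The wrist view shows the stand hole at (279,190), within about 2 mm of where it sat at pick-up. I'll lower the dowel.

```bash
python3 -m crank '1 2 30 0 0 0;0 0 35 0 0 0;0 0 30 0 0 0;0 0 20 0 0 0;0 0 0 0 0 0' && python3 -m crank '0 0 12 0 0 0;0 0 12 0 0 0;0 0 6 0 0 0;0 0 0 0 0 0;0 0 0 0 0 0'
```

```text
time: 13.68
eef_pos: [0.4418, -0.305, 0.1315]
tcp_rot: [0.782, -0.624, -0.002, -0.0]
contact_force: [-0.3, -0.1, 0.2]
opening: 0.283
time: 14.3
eef_pos: [0.4426, -0.3074, 0.1037]
tcp_rot: [0.781, -0.625, 0.0, 0.0]
contact_force: [0.0, -0.1, -0.4]
opening: 0.286
```

```bash
python3 -m crank '0 0 4 0 0 0;0 0 0 0 0 0;0 0 0 0 0 0' && python3 - <<'E'
from h import *
to((.4425,-.3056,.098))
for c in('scene','side'):
  im=optics.read_camera(c);cv2.imwrite(f'pics/{c}8.png',im[:,:,::-1])
a=cv2.imread('pics/scene8.png');b=cv2.imread('pics/side8.png')
cv2.imwrite('pics/b8.png',np.hstack([cv2.resize(a[210:290,110:190],(400,400)),cv2.resize(b[90:170,290:370],(400,400))]))
E
```

```text
time: 14.68
eef_pos: [0.4424, -0.3072, 0.0994]
tcp_rot: [0.781, -0.625, 0.0, 0.0]
contact_force: [0.2, 0.2, -0.7]
opening: 0.278
tcp [ 0.4424 -0.3072  0.0994] t 14.675 tool delta mm [-1.5776 -0.4156  1.3795] Rz [ 0.0001 -0.0001 -1.    ] x [ 0.2199 -0.9755  0.0001] F [ 0.1954  0.1898 -0.7255]
```

View pics/b8.png

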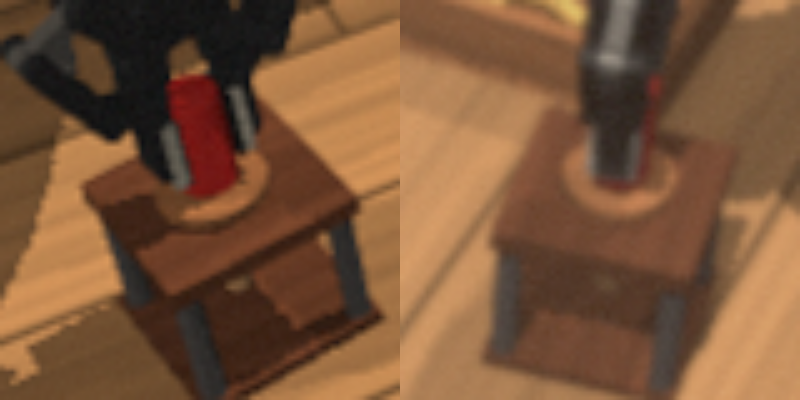

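```bash
python3 -m crank '-1 0 2 0 0 0;0 0 0 0 0 0;0 0 0 0 0 0' && python3 -m crank '0 0 0 0 0 0;0 0 0 0 0 0;0 0 0 0 0 0;0 0 0 0 0 0;0 0 0 0 0 0' 1 && python3 -m crank '0 0 0 0 0 0;0 0 -15 0 0 0;0 0 -30 0 0 0;0 0 -40 0 0 0;0 0 -40 0 0 0' && python3 -m crank '0 0 0 0 0 0;0 0 0 0 0 0' && python3 - <<'E'
from h import *
to((.4425,-.3056,.098))
for c in('scene','side','wrist'):
  im=optics.read_camera(c);cv2.imwrite(f'pics/{c}9.png',im[:,:,::-1])
a=cv2.imread('pics/scene9.png');b=cv2.imread('pics/side9.png');w=cv2.imread('pics/wrist9.png')
cv2.imwrite('pics/b9.png',np.vstack([np.hstack([cv2.resize(a,(400,300)),cv2.resize(w,(400,300))]),np.hstack([cv2.resize(a[215:275,110:190],(400,300)),cv2.resize(b[90:150,290:370],(400,300))])]))
E
```

```text
time: 15.15
eef_pos: [0.4425, -0.3067, 0.0981]
tcp_rot: [0.781, -0.625, 0.001, 0.0]
contact_force: [-0.8, -0.5, 4.2]
opening: 0.285
time: 15.78
eef_pos: [0.4422, -0.3061, 0.0972]
tcp_rot: [0.781, -0.624, -0.0, -0.0]
contact_force: [-0.2, 0.3, 0.1]
opening: 1.003
time: 16.4
eef_pos: [0.4423, -0.3062, 0.2247]
tcp_rot: [0.781, -0.625, 0.001, 0.0]
contact_force: [0.2, -0.1, -0.2]
opening: 1.0
time: 16.65
eef_pos: [0.4421, -0.306, 0.2225]
tcp_rot: [0.781, -0.624, 0.0, 0.0]
contact_force: [0.1, 0.0, 0.2]
opening: 0.999
tcp [ 0.4421 -0.306   0.2225] t 16.65 tool delta mm [ -0.3499  -0.5102 124.5049] Rz [ 0.0001 -0.0001 -1.    ] x [ 0.22   -0.9755  0.0002] F [0.1216 0.0074 0.1524]
```

View pics/b9.png

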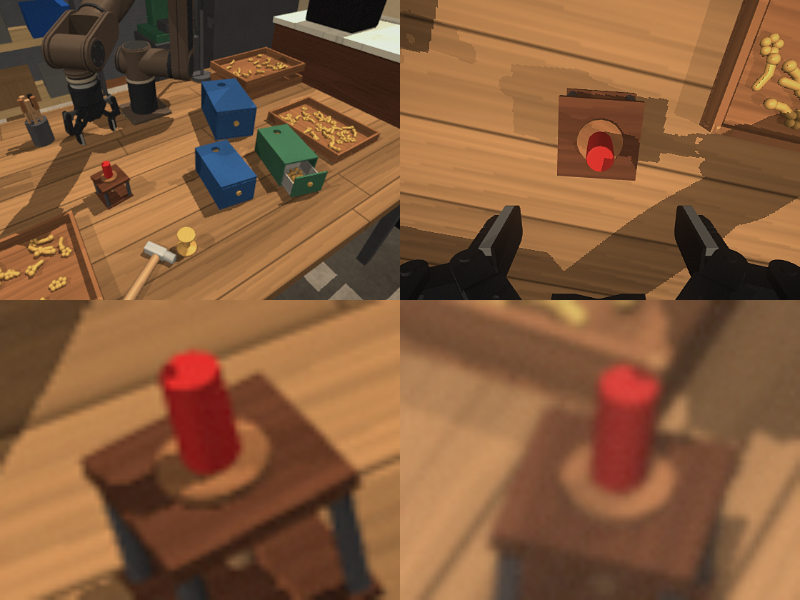

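```bash
python3 - <<'E'
from h import *
print(np.linalg.norm(atz('scene',(434,257.5),.05)-atz('scene',(419.5,240),.05)))
im=cv2.imread('pics/scene9.png');cv2.imwrite('pics/c9.png',cv2.resize(im[190:290,350:470],(720,600)))
im=cv2.imread('pics/scene0.png');cv2.imwrite('pics/c0.png',cv2.resize(im[190:290,350:470],(720,600)))
E
```

```text
0.05941425098440599
```

View pics/c9.png

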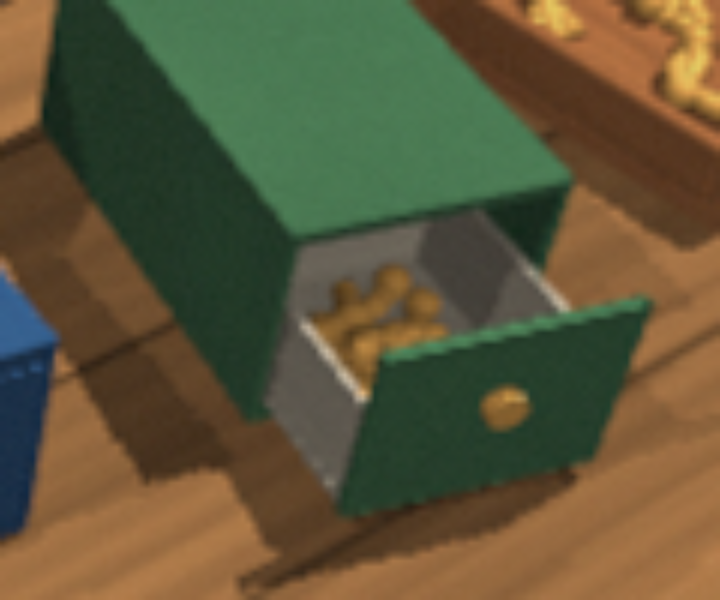

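The green drawer is fully out: its stud, now at about (434,258), has moved about 59 mm.

```bash
python3 -c "
from plant import ctrl
print(ctrl.sign_off())"
```

```text
the job is handed in; nothing more can be done
None
```

The job is done and handed in at about 16.8 s of the 48 s allowed. I took the dowel from its stand and pushed it about 48 mm down the green box's hole, which sprang the drawer. I then pulled it straight out, hung it back in the stand and withdrew the gripper.

My last checks, all read from camera pictures and the force readout:
- **Green drawer:** it is out by about 59 mm, judged from the movement of its brass stud.
- **Blue drawer:** it looks shut, as it did at the start. I judged this by eye and did not measure it.
- **Dowel:** it stands upright with its collar on the board, and the fingers let go about 1 mm from the stand's centre.
- **Robot:** it touches nothing, and the wrist force reads about zero. The highest reading I saw was 6 N, while pressing the catch.

One disagreement: the scene and side cameras differed by 5 to 11 mm on positions at the start. I used the wrist camera for the grasp, the hole and the return to the stand; at the hole the fixed cameras agreed with it to about 3 mm.

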